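# Mount a roll of gummed tape on its spindle and hang it in the dispenser

## Task

The tape dispenser is empty. Take the spindle by its wooden handle, push it through the core of the wide tape roll lying on the rest and bed its collar on the core with a steady push of 5 to 10 N for about half a second (15 N would crush the cardboard); then lift the roll out on the spindle, lay the spindle gently to the bottom of the slots in the dispenser's two cheeks, collar and roll between the cheeks, and let go. Touch the roll with nothing but the spindle, and leave the other things on the bench alone.

Things in the scene. Friction and masses are not known exactly. Their poses are not given: they have to be found in the camera images.
- spindle: Loose spindle, 0.15 kg, 185 mm long, lying level on the bench on its handle and collar. x runs along it towards the tip, z up; the shaft's centre line lies at z = +17 mm, and x = 0 is the collar's face towards the tip. Wooden handle of square section 34 x 34 mm from x = -90 to -30 (flat sides: grip across y); bare shaft, 21 mm dia, from -30 to -6; collar; then shaft, 21 mm dia, to x = +95.
- spindle_grip (a point): Middle of the spindle's handle, on the centre line (x = -57 mm of the spindle).
- spindle_mid (a point): Point on the spindle's centre line 34 mm ahead of the collar's face; it lies midway between the dispenser's cheeks when the spindle is rightly hung.
- spindle_tip (a point): The tip of the spindle, on the centre line (x = +95 mm). The last 6 mm of the shaft taper to 11 mm dia.
- collar: The aluminium collar of the spindle, 34 mm dia, 6 mm thick, rigid with it (same frame as spindle).
- roll: Wide roll of brown paper tape, 72 mm dia, 50 mm wide, 0.18 kg (to +-30 %), lying on the rest with its bore level. Origin at its centre, x along its bore, pointing to the rest's end board; faces at x = -25 and +25 mm. It slides on the rest when pushed, until its +x face meets the end board, 0 to 15 mm away.
- roll_mouth (a point): Centre of the bore at the roll's -x paper face, x = -25 mm of the roll. The cardboard core (bore 26 mm, outer dia 31.6 mm) is shifted endways and jammed: here it stands 1 to 14 mm proud of the paper, by an amount that differs each time and is not measured. The spindle's collar comes to bear on this core, which does not give, and not on the paper.
- rest: Fixed wooden rest for rolls, 130 x 96 mm. Origin at the centre of its underside on the bench; x along it, z up. Two dowels carry the roll, its centre line over the rest's x axis, 53 mm above the bench. The -x end is open: the spindle goes in from there along +x. At the +x end stands a board (x = +55 to +65 mm), 72 mm high, with an open-topped notch 36 mm wide, down to z = 36 mm, for the spindle.
- dispenser: Fixed heavy grey tape dispenser, base 124 x 235 x 12 mm. Origin on the bench below the cradle; x across the two cheeks, y towards its front (water tank and tear bar, up to 84 mm high, to 170 mm ahead), z up. The 8 mm thick cheeks stand at x = -46 and +46 mm, up to 82 mm above the bench. The spindle may lie in it either way round: handle outside either cheek, collar inside.
- cradle (a point): Where spindle_mid comes to rest: midway between the cheeks, 62 mm above the bench (dispenser axes). Each cheek has an open-topped slot at y = 0, 26 mm wide, flaring to about 45 mm at the mouth from 70 mm above the bench upwards; the slot bottoms are flat, 51.5 mm above the bench.
- narrow_roll: Bystander: narrow tape roll, 78 mm dia, 24 mm high, lying flat.
- bone_folder: Bystander: bone folder, 165 mm long, lying flat.
- pencil: Bystander: yellow pencil.
- weight: Bystander: brass weight with a knob, 54 mm dia, 60 mm high.
- awl: Bystander: awl with a wooden handle, 145 mm long.
- mug: Bystander: white mug, 92 mm high.
- glue_jar: Bystander: jar of glue, 95 mm high.
- book: Bystander: green book, 150 x 215 x 26 mm, lying flat.
Mind the look-alikes: they are no part of the job. What is meant by the spindle is not red, and is the larger of those in its own colour.

How it is judged (in metres and radians):
On the way, in this order (a step that is already met when the one before it is completed fails the run):
1. the spindle is through the roll and its collar bears on the core with more than 4 N (contact force between collar and roll above 4 N and x of spindle_tip in the frame of roll above 0.05 m and z of roll in the frame of rest below 0.06 m), for 0.2 s.
2. the roll is lifted clear of the rest, hanging on the spindle alone (z of roll in the frame of rest above 0.085 m and contact force between spindle and roll above 0.5 N and x of spindle_tip in the frame of roll above 0.028 m), for 0.2 s.
At the end, for the whole second after the job is handed in: The spindle lies at the bottom of both slots of the dispenser (its mid point within 8 mm of the cradle along the axis, 4 mm across and 3 mm in height; axis within 4 degrees), the roll hangs on it between the cheeks (within 20 mm of the middle), all released and at rest (x of spindle_mid in the frame of dispenser between -0.008 and 0.008 m and y of spindle_mid in the frame of dispenser between -0.004 and 0.004 m and z of spindle_mid in the frame of cradle between -0.003 and 0.003 m and angle between the x axis of spindle and the x axis of dispenser, either way round below 0.07 rad and horizontal distance between roll and cradle below 0.02 m and z of roll in the frame of dispenser above 0.055 m and linear speed of each of roll, spindle below 0.02 m/s); the robot touches nothing.
It fails at once if the core is crushed: more than 15 N between spindle and roll (contact force between spindle and roll above 15 N).
It fails at once if the roll is touched with the robot (contact force between any of the arm, the fingers and roll above 1 N).
It fails at once if the spindle is forced down on the dispenser with more than 25 N (contact force between spindle and dispenser above 25 N).
It fails at once if another thing on the bench is moved more than 20 mm (distance of any of narrow_roll, bone_folder, pencil, weight, awl, mug, glue_jar, book from where it was at the start of the episode above 0.02 m).
It also fails if it takes over 69 s, if anything falls off the work surface, if the arm or the gripper's body presses on something with over 40 N, if the wrist force passes 120 N, or if a joint passes its speed limit or range.

## Robot

A 6-joint arm with a two-finger parallel gripper is mounted at the origin on the work surface. World frame = base frame: x ahead of the robot, y to its left, z up, the work surface at z = 0. Lengths are in mm, angles in rad, forces in N, time in s.
With the tool pointing down it reaches from about 350 to 975 mm from the base axis. Payload 7.1 kg.
Tool frame: the origin (TCP) lies at the very end of the fingers, on their centre line; the grasp point (between the pads) lies 19 mm behind it (ctrl.grasp_offset is the distance from the TCP to the grasp point, in mm); z points along the fingers, y is the line along which they close (so a half turn about z gives the same grasp; the last joint's range is limited). The gripper opens to 88 mm and grips with 3 to 60 N. Pads are 20 mm wide; open, the fingers measure 115 mm over their backs; the gripper's body (75 mm by 178 mm) begins 61 mm behind the grasp point.
Start: joints at [1.101, 0.423, 1.63, -0, 1.089, -0.019], TCP at [272.271, 562.56, 222.675] pointing down, gripper open.
Joint ranges: [-3, 3], [-0.9, 2.11], [0.09, 2.58], [-1.31, 4.45], [0.11, 2.69], [-2.54, 2.54]. Speed limits (rad/s): [2.39, 2.39, 3.01, 3.14, 3.14, 3.14].

## Interface

Orientations are given as a rotation vector (axis times angle).
In Python, from workcell import ctrl, viewer, ticket, models gives the robot as it stands.
- The arm moves only by the tool play_rows, never from a script. Its arguments are lists of equal length, an entry for each row: "dp": the shift along the world's x, y, z in mm, a list of three; "yaw": the turn about the world's z in degrees. In form: {"dp": [[tx, ty, tz], ...], "yaw": [yaw, ...]}. A call has 1 to 8 rows; each row shifts and turns the commanded pose from where the row before left it; what a row does not reach is not made up. A row lasts 1/12 s, in which the tool goes at most 41.7 mm and 7.16 degrees, less where a joint would pass 70% of its speed; a pose out of reach is approached as far as the arm can. A call is refused whole if a number of a shift passes 41.7 or a number of a turn 7.16, either way. A call with a gripper value outside its range is refused whole. "gripper" is the closure, from 0 (fully open) to 1 (shut), set as the call begins (left out, the last holds). The fingers move at their own pace and stop on an object; the grip force is fixed at half the most. Time passes only in rows, so rows that do not move let the fingers close. It gives the time, the measured TCP pose, the force, the opening and the grip force at its end, in the units of the state.
- ctrl.get_obs(): the state, without advancing time (a new reading comes with each control period).
- viewer.get_image(name): name is "side" or "top"; returns a dict with "pixels" (420x560x3 uint8, red, green, blue), "range_z" (420x560 float32, mm along the optical axis (not along the pixel's ray), 0 where there is no reading), "fx", "fy", "cx", "cy" (pixels), "T" (4x4, takes a point from camera to world coordinates). Camera axes: x right, y up, looking along -z (the intrinsics and any distortion apply to the point x, -y, -z); pixel columns grow to the right and rows downward; lengths in mm; the calibration is good to about 2 mm. A picture is of the moment at which its call begins.
- ticket.close_job(): hands the job in; it is judged then, once.
Trained networks look in a picture, given as the dict that the camera call returned (one of the last four; its "shot" number tells which), for a name from the list of things; names that differ only in an ending like _2 or _b are one class to them, and where a whole thing is asked for, a point or a joint stands for the part that bears it (a point fixed in the world has none). Each returns a list of dicts, best first, with "conf" (0 to 1); they miss things now and then, are a little off and sometimes report something else, mostly with a low value. They report only what shows in the picture. A call takes as long as a camera call. They do not tell look-alikes from the thing itself.
- models.look_for(picture, name): "bbox" ([centre column, centre row, width, height] in pixels, round what is visible of it).
- models.landmark_of(picture, name): "location" ([column, row] in pixels: a listed point, or the origin of a listed thing).
The state is a dict: "t": time; "qpos": joint angles; "qvel": joint speeds; "joint_torque": joint torques, N m; "ee_pos": TCP position; "orientation": TCP orientation; "ft_force": force on the tool from outside, world axes, zero at the start; "moment": the same for the moment, N m; "width": finger opening in mm; "grasp_force": force on a finger pad.
Only numpy, scipy, OpenCV 4.12 (cv2) and the standard library are available. Lean on these libraries where they do the work, as an engineer would, in place of code of your own. Each camera call takes 0.05 s, during which the arm holds its last target. There are 200 camera calls.

## Working session

There is one attempt and no reset: what is moved stays moved. The work goes in short steps, Python scripts to look and compute and a tool call to move; the robot and the scene stay as the last step left them, time stands still between calls to the robot, and variables do not carry over. Pictures are saved under pics/ and viewed, at most 10 in all, crops included, and the job is handed in when it is done.

Besides the shell and the picture viewer there is one more tool, called after "Emit:" by a JSON object that holds its "op" and its "data", one argument or row to a line. play_rows: Moves the arm, as the interface text tells. Its arguments: {"type":"object","properties":{"dp":{"type":"array"},"yaw":{"type":"array"},"gripper":{"type":"number"}},"required":["dp","yaw"]}

```bash
ls; mkdir -p pics; cat > h.py <<'E'
import numpy as np, cv2
from workcell import ctrl, viewer, ticket, models
def world(p,u,v,z=None):
    # z None: use depth ; else intersect ray with world plane z
    T=np.array(p["T"]); d=np.array([(u-p["cx"])/p["fx"],-(v-p["cy"])/p["fy"],-1.0])
    if z is None:
        r=p["range_z"][int(round(v)),int(round(u))]; s=r
    else:
        s=(z-T[2,3])/(T[:3,:3]@d)[2]
    return T[:3,3]+T[:3,:3]@(d*s)
def save(p,n): cv2.imwrite("pics/"+n+".png",p["pixels"][:,:,::-1])
E
python3 - <<'E'
from h import *
print(ctrl.get_obs())
for n in("top","side"):
    p=viewer.get_image(n); save(p,n+"0"); print(n,[k for k in p],p["fx"],p["cx"],np.round(p["T"],3).tolist())
    for k in("spindle","roll","rest","dispenser","collar"):
        print(k,[(np.round(d["bbox"]).tolist(),round(d["conf"],2)) for d in models.look_for(p,k)][:4])
    for k in("spindle_grip","spindle_tip","spindle_mid","roll_mouth","roll","rest","dispenser","cradle"):
        print(k,[(np.round(d["location"],1).tolist(),round(d["conf"],2)) for d in models.landmark_of(p,k)][:4])
E
```

```text
pics
{'t': 0.0, 'qpos': array([ 1.10100437e+00,  4.23843655e-01,  1.63068346e+00, -1.78432979e-05,
        1.08862823e+00, -1.89946759e-02]), 'qvel': array([-0.00126304,  0.00095958,  0.0006306 ,  0.0005804 ,  0.00018042,
       -0.00116871]), 'joint_torque': array([ 3.84100604e-04, -5.44632483e+01, -2.73655468e+01,  6.44519599e-02,
        2.31462240e-02, -9.16956265e-05]), 'ee_pos': array([272.02462238, 562.06938828, 221.9025255 ]), 'orientation': array([-7.02036082e-01, -3.06177477e+00,  2.38745090e-03]), 'ft_force': array([-0.68071086, -0.69380989, -0.0341117 ]), 'moment': array([ 0.00967362, -0.00550021, -0.03410562]), 'grasp_force': 0.0, 'width': 87.91474340004426}
top ['pixels', 'range_z', 'fx', 'fy', 'cx', 'cy', 'T', 'shot'] 451.9396846779688 272.80017181454565 [[-0.028, 0.992, -0.119, 392.578], [-1.0, -0.029, -0.002, -17.256], [-0.006, 0.119, 0.993, 1032.667], [0.0, 0.0, 0.0, 1.0]]
spindle [([414.0, 331.0, 82.0, 46.0], 0.9), ([380.0, 203.0, 84.0, 28.0], 0.82), ([453.0, 246.0, 31.0, 52.0], 0.6)]
roll [([245.0, 192.0, 28.0, 29.0], 0.81)]
rest [([252.0, 195.0, 62.0, 53.0], 0.74
[... 1371 characters left out ...]
0.0, 57.0], 0.6), ([164.0, 182.0, 92.0, 75.0], 0.59), ([196.0, 240.0, 35.0, 38.0], 0.24)]
collar [([376.0, 343.0, 4.0, 6.0], 0.48), ([275.0, 371.0, 5.0, 17.0], 0.44)]
spindle_grip [([364.9, 285.7], 0.81), ([302.1, 381.4], 0.8), ([392.1, 342.5], 0.59)]
spindle_tip [([306.3, 259.1], 0.97), ([347.7, 351.2], 0.92), ([340.1, 284.7], 0.45)]
spindle_mid [([330.5, 269.1], 0.89), ([260.8, 364.8], 0.8), ([363.0, 351.3], 0.69)]
roll_mouth [([263.8, 208.8], 0.72), ([182.7, 179.8], 0.3), ([301.0, 172.1], 0.17)]
roll [([255.1, 202.9], 0.8)]
rest [([264.4, 223.2], 0.98), ([262.7, 208.3], 0.72)]
dispenser [([331.7, 190.1], 0.68), ([180.1, 180.2], 0.64)]
cradle [([181.2, 162.8], 0.92), ([281.2, 192.6], 0.5)]
```

```bash
python3 - <<'E'
import cv2
a=cv2.imread("pics/top0.png");b=cv2.imread("pics/side0.png")
cv2.imwrite("pics/t1.png",cv2.resize(a,(800,600),interpolation=cv2.INTER_CUBIC));cv2.imwrite("pics/s1.png",cv2.resize(b,(800,600),interpolation=cv2.INTER_CUBIC))
E
```

```text
(no output)
```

View pics/t1.png

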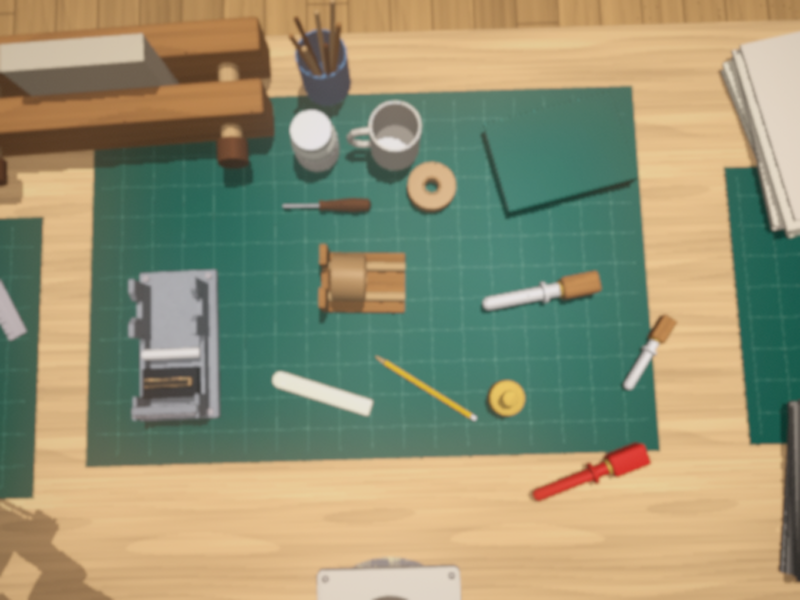

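View pics/s1.png

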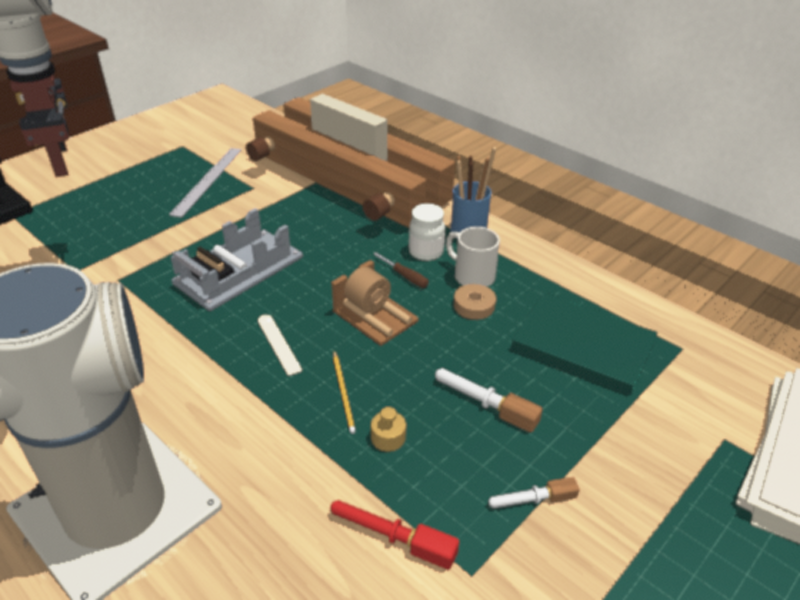

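The candidates in the 560-px top view are the wood/white large one at (380,203), the wood/white small one at (453,246) and the red one at (414,331). The large wood/white one fits, being not red and the larger of its colour. I'll confirm it in a crop and measure from the depth clouds.

```bash
cat >> h.py <<'E'
def cloud(p):
    T=np.array(p["T"]); h,w=p["range_z"].shape; v,u=np.mgrid[0:h,0:w]; r=p["range_z"].astype(float)
    c=np.stack([(u-p["cx"])/p["fx"]*r,-(v-p["cy"])/p["fy"]*r,-r],-1)
    W=c@T[:3,:3].T+T[:3,3]; W[r<=0]=np.nan
    return W
E
python3 - <<'E'
from h import *
p=viewer.get_image("top"); s=viewer.get_image("side")
cv2.imwrite("pics/c1.png",np.hstack([cv2.resize(p["pixels"][170:290,320:480,::-1],None,fx=2.5,fy=2.5,interpolation=cv2.INTER_CUBIC),cv2.resize(s["pixels"][230:350,280:440,::-1],None,fx=2.5,fy=2.5,interpolation=cv2.INTER_CUBIC)]))
W=cloud(p);V=cloud(s)
np.save("W.npy",W);np.save("V.npy",V)
print("bench z",np.nanmedian(W[215:225,200:215,2]),np.nanmedian(V[245:255,215:225,2]))
for nm,(u,v),z in[("grip",(406,202.1),17),("mid",(361.4,206.8),17),("tip",(337.1,211.5),17),("mouth",(256,196.5),53),("roll",(246.3,193.7),53),("rest",(255.2,196.4),0),("disp",(124.4,222.2),0),("cradle",(115.9,216.3),62)]: print("top",nm,world(p,u,v,z).round(1))
for nm,(u,v),z in[("grip",(364.9,285.7),17),("mid",(330.5,269.1),17),("tip",(306.3,259.1),17),("mouth",(263.8,208.8),53),("roll",(255.1,202.9),53),("rest",(264.4,223.2),0),("disp",(180.1,180.2),0),("cradle",(181.2,162.8),62)]: print("side",nm,world(s,u,v,z).round(1))
# height maps
def pts(C,x0,x1,y0,y1,z0,z1):
    q=C.reshape(-1,3);q=q[~np.isnan(q[:,0])];m=(q[:,0]>x0)&(q[:,0]<x1)&(q[:,1]>y0)&(q[:,1]<y1)&(q[:,2]>z0)&(q[:,2]<z1);return q[m]
for C,n in((W,"top"),(V,"side")):
    a=pts(C,330,480,-360,-120,9,60)
    c=a[:,:2].mean(0);_,_,vt=np.linalg.svd(a[:,:2]-c);print(n,"spindle",len(a),c.round(1),vt[0].round(4),a.min(0).round(),a.max(0).round(),(a[:,:2]-c).dot(vt[0]).min(),(a[:,:2]-c).dot(vt[0]).max())
    a=pts(C,300,520,0,150,40,110); print(n,"roll/rest",len(a),a.min(0).round(),a.max(0).round(),np.percentile(a[:,2],[50,90,99]).round(1))
    a=pts(C,200,520,210,450,60,110); print(n,"disp",len(a),a.min(0).round(),a.max(0).round())
E
```

```text
bench z 0.9598070732751012 0.40702685186516874
top grip [ 526.  -317.3   17. ]
top mid [ 518.2 -215.8   17. ]
top tip [ 509.  -160.4   17. ]
top mouth [543.1  20.7  53. ]
top roll [550.   41.9  53. ]
top rest [551.6  24.6   0. ]
top disp [500.4 326.7   0. ]
top cradle [507.3 324.6  62. ]
side grip [ 539.8 -313.2   17. ]
side mid [ 525.4 -224.3   17. ]
side tip [ 510.5 -161.8   17. ]
side mouth [542.7  13.6  53. ]
side roll [543.9  46.8  53. ]
side rest [546.1  15.3   0. ]
side disp [508.6 326.5   0. ]
side cradle [515.8 319.   62. ]
top spindle 459 [ 360.7 -186.1] [ 0.237  -0.9715] [ 332. -215.    9.] [ 386. -125.   60.] -65.0313703336865 29.664561505426768
top roll/rest 125 [504.  24.  44.] [520.  92.  75.] [66.9 72.4 74. ]
top disp 804 [345. 271.  60.] [498. 373.  88.]
side spindle 509 [ 351.8 -198.2] [ 0.6637 -0.748 ] [ 332. -220.   10.] [ 386. -136.   60.] -58.24583941243985 25.57901509236097
side roll/rest 235 [500.  20.  40.] [520.  91.  79.] [59.8 71.  77. ]
side disp 507 [343. 265.  60.] [496. 377.  86.]
```

View pics/c1.png

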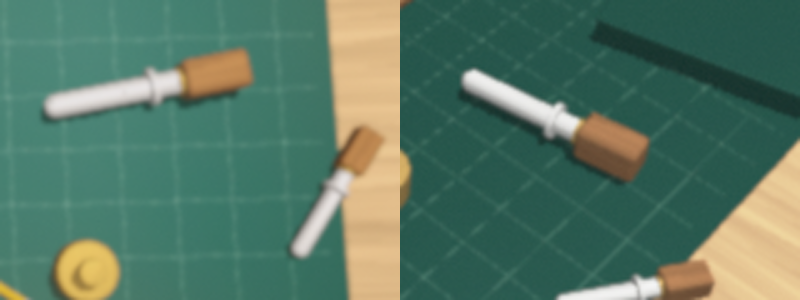

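The crop shows the large wood/white spindle (handle at about (405,202), tip at (337,211)) and the smaller twin below right, so the large one is confirmed. Next I'll fit the geometry.

```bash
python3 - <<'E'
from h import *
W=np.load("W.npy");V=np.load("V.npy")
def pts(C,x0,x1,y0,y1,z0,z1):
    q=C.reshape(-1,3);q=q[~np.isnan(q[:,0])];m=(q[:,0]>x0)&(q[:,0]<x1)&(q[:,1]>y0)&(q[:,1]<y1)&(q[:,2]>z0)&(q[:,2]<z1);return q[m]
def box(a,n):
    r=cv2.minAreaRect(a[:,:2].astype(np.float32)); print(n,len(a),np.round(r[0],1),np.round(r[1],1),round(r[2],2),"z",np.percentile(a[:,2],[5,50,95]).round(1))
for C,n in((W,"top"),(V,"side")):
    a=pts(C,470,580,-380,-140,12,60); box(a,n+" spindle")
    c=a[:,:2].mean(0);_,_,vt=np.linalg.svd(a[:,:2]-c); d=vt[0]*np.sign(vt[0][1]);t=(a[:,:2]-c)@d
    print("  dir",d.round(4),"ends",(c+d*t.min()).round(1),(c+d*t.max()).round(1))
    box(pts(C,470,580,-380,-270,28,60),n+" handle top")
    box(pts(C,480,620,60,130,56,73),n+" board+")
    box(pts(C,480,620,-60,130,6,100),n+" rest all")
    a=pts(C,480,620,0,130,76,100)
    box(a,n+" roll top"); box(pts(C,480,620,-60,130,18,45),n+" low")
    for s in(1,-1):
        a=pts(C,440,560,325 if s>0 else 220,430 if s>0 else 325,55,95); box(a,n+" cheek%+d"%s)
    box(pts(C,330,600,220,430,5,100),n+" disp all")
E
python3 - <<'E'
import cv2,numpy as np
a=cv2.imread("pics/top0.png");b=cv2.imread("pics/side0.png")
f=lambda i:cv2.resize(i,(400,300),interpolation=cv2.INTER_CUBIC)
cv2.imwrite("pics/c2.png",np.vstack([np.hstack([f(a[165:225,215:295]),f(a[175:250,75:175])]),np.hstack([f(b[180:246,220:308]),f(b[140:218,115:219])])]))
E
```

```text
top spindle 959 [ 522.8 -252.3] [ 33.8 184.7] 9.28 z [19.8 29.  36.2]
  dir [-0.1663  0.9861] ends [ 537.3 -343.5] [ 506.6 -161.4]
top handle top 418 [ 531.8 -307.1] [33.8 73.6] 9.28 z [29.7 33.8 36.9]
top board+ 141 [551.5  75.5] [31.4 95.5] 89.31 z [59.7 70.9 72.7]
top rest all 2457 [546.   15.7] [155.2 103. ] 85.97 z [ 8.1 23.2 87.9]
top roll top 586 [549.5  55.6] [55.7 67. ] 2.37 z [77.5 85.3 89.7]
top low 461 [550.  27.] [127.9  95.4] 88.28 z [19.9 23.7 39.5]
top cheek+1 238 [509.4 369.8] [86.  10.1] 1.22 z [57.1 75.4 83.8]
top cheek-1 209 [511.3 277.8] [85.7  9.4] 1.2 z [57.2 76.8 83.5]
top disp all 6049 [465.2 326.3] [269.8 207.3] 0.97 z [ 9.2 16.7 77.8]
side spindle 908 [ 521.2 -254.3] [ 37.  186.4] 8.38 z [15.  26.4 35. ]
  dir [-0.1563  0.9877] ends [ 530.4 -347.1] [ 501.3 -163.1]
side handle top 329 [ 529.6 -308.5] [35.5 75.9] 8.92 z [29.2 33.1 36. ]
side board+ 128 [550.5  76.8] [101.3  30.1] 0.74 z [57.  69.1 72.4]
side rest all 1849 [547.7  15.4] [153.7 101.9] 87.88 z [ 7.7 25.9 86. ]
side roll top 273 [546.9  45. ] [52.6 57.1] 88.14 z [77.  84.3 88.8]
side low 462 [544.2  25.1] [ 74.3 139.3] 7.77 z [19.1 24.1 43.1]
side cheek+1 177 [507.1 367.9] [86.9 19.3] 1.99 z [55.9 69.7 82. ]
side cheek-1 181 [509.8 276. ] [90.5 14.3] 3.56 z [55.8 69.1 82.3]
side disp all 3153 [463.3 306.7] [157.  262.7] 88.98 z [ 8.7 35.3 76.9]
```

View pics/c2.png

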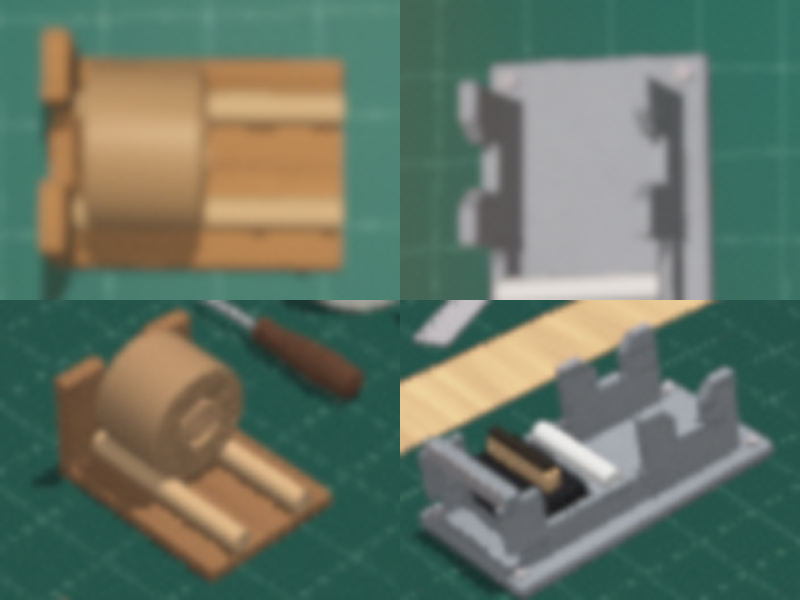

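Emit:
{"op": "play_rows", "data": {
  "dp": [
    [11, -36, 0],
    [11, -36, 0],
    [11, -36, 0],
    [11, -36, 0],
    [11, -36, 0],
    [11, -36, 0],
    [11, -36, 0],
    [11, -36, 0]
  ],
  "yaw": [-3, -3, -3, -3, -3, -3, -3, -3],
  "gripper": 0
}}

```text
t: 2.17
ee_pos: [360.5, 273.0, 222.9]
orientation: [1.326, 2.847, 0.001]
ft_force: [0.9, 0.3, -0.1]
width: 88.0
grasp_force: 0.0
```

Emit:
{"op": "play_rows", "data": {
  "dp": [
    [11, -36, 0],
    [11, -36, 0],
    [11, -36, 0],
    [11, -36, 0],
    [11, -36, 0],
    [11, -36, 0],
    [11, -36, 0],
    [11, -36, 0]
  ],
  "yaw": [-3, -3, -3, -3, -3, -3, -3, -3]
}}

```text
t: 2.83
ee_pos: [448.6, -15.4, 223.0]
orientation: [1.89, 2.509, 0.001]
ft_force: [1.5, 1.7, 0.0]
width: 87.9
grasp_force: 0.0
```

```bash
cat > fit.py <<'E'
from h import *
from scipy.optimize import least_squares
W=np.load("W.npy");V=np.load("V.npy")
def pts(C,x0,x1,y0,y1,z0,z1):
    q=C.reshape(-1,3);q=q[~np.isnan(q[:,0])];m=(q[:,0]>x0)&(q[:,0]<x1)&(q[:,1]>y0)&(q[:,1]<y1)&(q[:,2]>z0)&(q[:,2]<z1);return q[m]
for C,n in((W,"top"),(V,"side")):
    a=pts(C,510,590,20,70,74.5,100)
    def f(p): # x = p0+p1*(y-45), z=p2
        d=(a[:,0]-p[0]-p[1]*(a[:,1]-45))/np.hypot(1,p[1]); return np.hypot(d,a[:,2]-p[2])-36
    r=least_squares(f,[549,0,53],loss="soft_l1"); print(n,"roll axis x@y45,slope,z",r.x.round(3),"y range",a[:,1].min().round(1),a[:,1].max().round(1), np.std(r.fun).round(2))
    a=pts(C,510,590,-60,25,17,30) # dowels/rest left-right
    for y in(-35,-20,-5,10):
        b=pts(C,480,620,y-6,y+6,4,26); h=b[b[:,2]>18]; print("  y",y,"base x",np.percentile(b[:,0],[1,99]).round(1),"mid",np.mean(np.percentile(b[:,0],[1,99])).round(1),"dowels",h[h[:,0]<549,0].mean().round(1),h[h[:,0]>549,0].mean().round(1))
    for y0,y1 in((270,284),(361,377)):
        for z0,z1 in((55,66),(66,73),(73,79),(79,90)):
            b=np.sort(pts(C,450,570,y0,y1,z0,z1)[:,0]);g=np.diff(b);i=g.argmax(); print("  cheek",y0,z0,len(b),b[0].round(1),b[-1].round(1),"gap",b[i].round(1),b[i+1].round(1),"mid",((b[i]+b[i+1])/2).round(1))
E
python3 fit.py; python3 -c "
from h import *
print(ctrl.get_obs()['ee_pos'],ctrl.get_obs()['orientation'])"
```

```text
top roll axis x@y45,slope,z [5.50467e+02 4.10000e-02 5.22270e+01] y range 23.0 70.0 1.51
  y -35 base x [501.  593.8] mid 547.4 dowels 523.5 572.1
  y -20 base x [501.1 594.2] mid 547.7 dowels 523.7 571.8
  y -5 base x [501.7 600.9] mid 551.3 dowels 524.2 572.3
  y 10 base x [502.1 606.9] mid 554.5 dowels 524.2 572.7
  cheek 270 55 46 469.3 552.4 gap 498.0 522.4 mid 510.2
  cheek 270 66 38 468.9 553.7 gap 497.0 524.7 mid 510.9
  cheek 270 73 34 468.6 552.6 gap 496.7 528.9 mid 512.8
  cheek 270 79 91 468.4 554.0 gap 491.9 532.2 mid 512.1
  cheek 361 55 61 467.7 552.4 gap 496.0 522.3 mid 509.1
  cheek 361 66 46 467.4 552.0 gap 495.6 523.1 mid 509.4
  cheek 361 73 45 467.0 549.0 gap 494.8 525.0 mid 509.9
  cheek 361 79 86 466.5 552.4 gap 488.3 528.7 mid 508.5
side roll axis x@y45,slope,z [ 5.49127e+02 -2.00000e-02  5.12900e+01] y range 20.0 69.5 2.67
  y -35 base x [497.4 593.2] mid 545.3 dowels 520.8 568.5
  y -20 base x [497.6 593.5] mid 545.5 dowels 520.0 568.7
  y -5 base x [499.8 593.9] mid 546.9 dowels 521.4 568.6
  y 10 base x [499.1 593.8] mid 546.4 dowels 521.7 570.0
  cheek 270 55 61 466.5 552.7 gap 496.7 521.3 mid 509.0
  cheek 270 66 48 466.0 552.7 gap 495.3 522.4 mid 508.9
  cheek 270 73 28 468.8 555.1 gap 492.6 525.0 mid 508.8
  cheek 270 79 35 464.6 549.9 gap 486.8 531.2 mid 509.0
  cheek 361 55 67 464.9 550.7 gap 495.9 521.0 mid 508.5
  cheek 361 66 38 464.3 549.8 gap 493.8 520.8 mid 507.3
  cheek 361 73 37 463.6 549.9 gap 490.0 521.0 mid 505.5
  cheek 361 79 30 464.9 550.0 gap 484.9 527.1 mid 506.0
[448.56983143 -15.36473257 223.01919781] [1.88988351e+00 2.50875436e+00 7.66461535e-04]
```

Emit:
{"op": "play_rows", "data": {
  "dp": [
    [10, -36, -8],
    [10, -36, -8],
    [10, -36, -8],
    [10, -36, -8],
    [10, -36, -8],
    [10, -36, -8],
    [10, -36, -8],
    [11, -37.5, -8]
  ],
  "yaw": [-1, -1, -1, -1, -1, -1, -1, 0]
}}

```text
t: 3.5
ee_pos: [529.3, -304.8, 158.3]
orientation: [-2.038, -2.391, -0.0]
ft_force: [0.7, 0.7, 0.0]
width: 87.8
grasp_force: 0.0
```

Emit:
{"op": "play_rows", "data": {
  "dp": [
    [0, 0, -20],
    [0, 0, -20],
    [0, 0, -18],
    [0, 0, 0]
  ],
  "yaw": [0, 0, 0, 0]
}}

```text
t: 3.83
ee_pos: [527.1, -302.1, 97.2]
orientation: [-2.034, -2.387, 0.002]
ft_force: [-0.5, 1.1, 0.2]
width: 87.6
grasp_force: 0.0
```

```bash
python3 - <<'E'
from h import *
s=viewer.get_image("side"); cv2.imwrite("pics/g1.png",cv2.resize(s["pixels"][180:330,250:450,::-1],(800,600),interpolation=cv2.INTER_CUBIC))
E
```

```text
(no output)
```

View pics/g1.png

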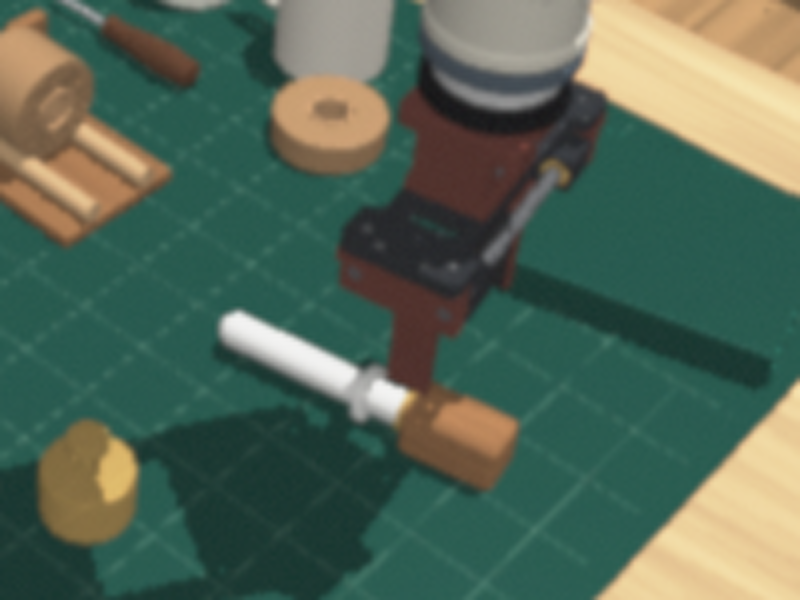

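The gripper is above the handle, with a finger at about (410,370) in the crop and well aligned.

Emit:
{"op": "play_rows", "data": {
  "dp": [
    [1, -2, -20],
    [0, 0, -20],
    [0, 0, -20],
    [0, 0, -15],
    [0, 0, -8],
    [0, 0, 0],
    [0, 0, 0]
  ],
  "yaw": [0, 0, 0, 0, 0, 0, 0]
}}

```text
t: 4.47
ee_pos: [530.9, -305.1, 18.6]
orientation: [2.036, 2.391, 0.0]
ft_force: [0.0, 0.5, 0.0]
width: 87.8
grasp_force: 0.0
```

Emit:
{"op": "play_rows", "data": {
  "dp": [
    [0, 0, -8],
    [0, 0, -6.5],
    [0, 0, 0],
    [0, 0, 0]
  ],
  "yaw": [0, 0, 0, 0]
}}

```text
t: 4.8
ee_pos: [530.1, -304.8, 3.0]
orientation: [-2.036, -2.392, 0.0]
ft_force: [-0.2, 0.3, -0.8]
width: 87.7
grasp_force: 0.0
```

Emit:
{"op": "play_rows", "data": {
  "dp": [
    [0, 0, 0],
    [0, 0, 0],
    [0, 0, 0],
    [0, 0, 0],
    [0, 0, 0],
    [0, 0, 0],
    [0, 0, 0],
    [0, 0, 0]
  ],
  "yaw": [0, 0, 0, 0, 0, 0, 0, 0],
  "gripper": 1
}}

```text
t: 5.47
ee_pos: [530.3, -304.9, 3.2]
orientation: [2.037, 2.392, 0.0]
ft_force: [0.5, 1.3, 0.9]
width: 37.9
grasp_force: 0.0
```

Emit:
{"op": "play_rows", "data": {
  "dp": [
    [0, 0, 0],
    [0, 0, 0],
    [0, 0, 4],
    [0, 0, 8],
    [0, 0, 12],
    [0, 0, 12],
    [0, 0, 0],
    [0, 0, 0]
  ],
  "yaw": [0, 0, 0, 0, 0, 0, 0, 0]
}}

```text
t: 6.13
ee_pos: [531.1, -305.5, 40.8]
orientation: [2.035, 2.39, 0.001]
ft_force: [-1.0, -0.3, -0.5]
width: 33.8
grasp_force: 30.0
```

Emit:
{"op": "play_rows", "data": {
  "dp": [
    [2, 10, 0],
    [2, 20, 0],
    [2, 20, 0],
    [2, 20, 0],
    [2, 20, 0],
    [2, 20, 0],
    [1, 10, 0],
    [0, 0, 0]
  ],
  "yaw": [-1, -1.5, -1.5, -1.5, -1.5, -1.5, -1.5, 0]
}}

```text
t: 6.8
ee_pos: [542.9, -182.9, 38.9]
orientation: [-2.235, -2.206, 0.001]
ft_force: [0.1, -0.1, -0.3]
width: 33.7
grasp_force: 30.0
```

```bash
cat > hand.py <<'E'
from h import *
def pts(C,x0,x1,y0,y1,z0,z1):
    q=C.reshape(-1,3);q=q[~np.isnan(q[:,0])];m=(q[:,0]>x0)&(q[:,0]<x1)&(q[:,1]>y0)&(q[:,1]<y1)&(q[:,2]>z0)&(q[:,2]<z1);return q[m]
from scipy.optimize import least_squares
def shaft(C,y0,y1,xc,zlo=38,zhi=78):
    a=pts(C,xc-30,xc+30,y0,y1,zlo,zhi); ym=(y0+y1)/2
    f=lambda p:np.hypot(a[:,0]-p[0]-p[1]*(a[:,1]-ym),a[:,2]-p[2]-p[3]*(a[:,1]-ym))-10.5
    r=least_squares(f,[xc,0,53,0],loss="soft_l1"); return len(a),r.x,np.std(r.fun)
if __name__=="__main__":
    o=ctrl.get_obs(); print(o["ee_pos"].round(1),o["orientation"].round(3),o["width"],o["grasp_force"],o["ft_force"].round(1))
    for n in("top","side"):
        p=viewer.get_image(n); save(p,"ins_"+n); C=cloud(p); np.save(n+"C.npy",C)
        k,x,s=shaft(C,-120,-52,544); print(n,k,"x@-86 %.1f slope %.4f z %.1f slope %.4f"%tuple(x),"x@y20 %.1f"%(x[0]+x[1]*106),s.round(2))
        a=pts(C,520,570,-120,0,45,80); print("  tip y",np.percentile(a[:,1],[98,100]).round(1))
        b=pts(C,520,580,-160,-100,66,80); print("  collar top",b.mean(0).round(1) if len(b) else None,len(b))
E
python3 hand.py
```

```text
[ 542.9 -182.9   38.9] [-2.235e+00 -2.206e+00  1.000e-03] 33.68010177754169 29.981121718883514 [ 0.1 -0.1 -0.3]
top 299 x@-86 545.0 slope 0.0184 z 52.7 slope -0.0067 x@y20 546.9 1.35
  tip y [-40.5 -38.3]
  collar top [ 542.7 -134.6   68.6] 30
side 84 x@-86 543.4 slope 0.0453 z 53.0 slope -0.0521 x@y20 548.2 1.65
  tip y [-45.5 -41.9]
  collar top None 0
```

```bash
python3 - <<'E'
from h import *
from hand import pts
from scipy.optimize import least_squares
o=[]
for n in("top","side"):
    C=np.load(n+"C.npy")
    for (y0,y1,z0,R,zc,x0) in((28,64,72,36,53,549),(-115,-55,52,10.5,53,545)):
        a=pts(C,x0-40,x0+40,y0,y1,z0,100); ym=(y0+y1)/2
        f=lambda p:np.hypot(a[:,0]-p[0]-.0145*(a[:,1]-20),a[:,2]-p[1])-R
        r=least_squares(f,[x0,zc],loss="soft_l1",f_scale=.5); print(n,R,len(a),"x@20,z",r.x.round(2))
p=viewer.get_image("top")
def proj(P):
    T=np.linalg.inv(p["T"]);c=T[:3,:3]@np.array(P,float)+T[:3,3]; return np.array([p["cx"]+p["fx"]*c[0]/-c[2],p["cy"]-p["fy"]*c[1]/-c[2]])
u0,v0,w,h,k=225,165,114,60,7
im=cv2.resize(p["pixels"][v0:v0+h,u0:u0+w,::-1],(w*k,h*k),interpolation=cv2.INTER_CUBIC)
def line(A,B,c): 
    q=[tuple(int(round(t)) for t in ((proj(P)-[u0,v0]+.5)*k-.5)) for P in(A,B)]; cv2.line(im,q[0],q[1],c,1)
def L(x,y):return x+.0145*(y-20)
xs=546.9
for d in(-10.5,0,10.5): line((L(xs+d,-120),-120,53),(L(xs+d,5),5,53),(0,0,255))
xr=550.0
for d in(-48,-18,18,48): line((L(xr+d,70),70,72),(L(xr+d,82),82,72),(255,0,0))
for d in(-48,48): line((L(xr+d,-38),-38,8),(L(xr+d,70),70,8),(255,255,0))
for d in(-36,36): line((L(xr+d,20),20,53),(L(xr+d,70),70,53),(0,255,255))
cv2.imwrite("pics/ov.png",im)
E
```

```text
top 36 460 x@20,z [550.21  52.06]
top 10.5 265 x@20,z [546.48  52.71]
side 36 196 x@20,z [548.81  51.49]
side 10.5 63 x@20,z [545.26  52.26]
```

View pics/ov.png

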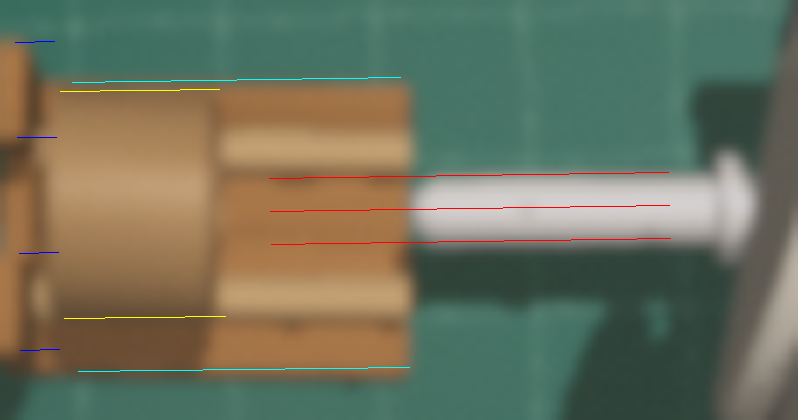

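```bash
python3 - <<'E'
from h import *
p=viewer.get_image("top"); im=p["pixels"].astype(float)
def W(u,v,z): return world(p,u,v,z)
def edges(u,v0,v1,ch):  # subpixel rows where gradient peaks +/-
    c=ch[v0:v1,u-1:u+2].mean(1); g=np.gradient(cv2.GaussianBlur(c[:,None],(1,3),0)[:,0])
    def sub(i):
        a,b,d=g[i-1:i+2]; return i+.5*(a-d)/(a-2*b+d)
    return v0+sub(np.clip(g.argmax(),1,len(g)-2)),v0+sub(np.clip(g.argmin(),1,len(g)-2))
red=im[:,:,0]; X=[]
print("shaft")
for u in(290,296,302,308,314,320):
    a,b=edges(u,183,206,red); q=W(u,(a+b)/2,53); X.append(q[0]-.0145*(q[1]-20)); print(u,round(a,1),round(b,1),"x@20 %.1f"%X[-1], "w %.1f"%(W(u,a,53)[0]-W(u,b,53)[0]))
print(np.median(X)); D=[]
blue=im[:,:,2]
for u in(261,265,269,273,277,280):
    r=[]
    for lo,hi in((179,193),(200,215)):
        a,b=edges(u,lo,hi,blue); q=W(u,(a+b)/2,19); r.append(q[0]-.0145*(q[1]-20)); w=W(u,a,19)[0]-W(u,b,19)[0]; r.append(w)
    D.append((r[0]+r[2])/2); print("dowel",u,np.round(r,1),"mid %.1f"%D[-1])
print(np.median(D)); B=[]
g=im[:,:,0]-im[:,:,1]
for u in(240,250,260,268,276):
    c=(g[170:225,u]>5); i=np.where(c)[0]; a,b=170+i[0]-.5,170+i[-1]+.5; A=W(u,a,12);Bq=W(u,b,0); print("base",u,a,b,A.round(1),Bq.round(1))
E
```

```text
shaft
290 189.6 199.2 x@20 546.7 w 21.3
296 189.5 199.1 x@20 546.6 w 21.3
302 189.6 199.1 x@20 546.4 w 21.2
308 189.7 199.1 x@20 546.1 w 20.8
314 189.7 199.1 x@20 546.0 w 20.8
320 189.7 199.0 x@20 545.9 w 20.5
546.2639933110208
dowel 261 [573.5  11.7 525.   11.3] mid 549.2
dowel 265 [573.1  12.  524.7  11.3] mid 548.9
dowel 269 [572.7  11.4 524.6  11.1] mid 548.6
dowel 273 [572.4  10.8 524.6  11.6] mid 548.5
dowel 277 [572.1  10.9 524.4  11.5] mid 548.2
dowel 280 [571.9  11.2 524.2  11.8] mid 548.0
548.5712909180206
base 240 176.5 217.5 [596.9  58.   12. ] [503.6  60.7   0. ]
base 250 176.5 217.5 [596.3  35.   12. ] [502.9  37.7   0. ]
base 260 176.5 218.5 [595.6  12.   12. ] [499.9  14.8   0. ]
base 268 176.5 218.5 [595.   -6.3  12. ] [499.4  -3.5  -0. ]
base 276 176.5 218.5 [594.5 -24.7  12. ] [498.9 -21.9   0. ]
```

Emit:
{"op": "play_rows", "data": {
  "dp": [
    [0.8, 5, 0],
    [0.1, 10, 0],
    [0.2, 10, 0],
    [0.1, 10, 0],
    [0.1, 5, 0],
    [0, 0, 0],
    [0, 0, 0],
    [0, 0, 0]
  ],
  "yaw": [-0.5, 0, 0, 0, 0, 0, 0, 0]
}}

```text
t: 7.67
ee_pos: [544.7, -144.9, 39.2]
orientation: [2.246, 2.196, 0.0]
ft_force: [-0.7, 0.1, -1.5]
width: 34.0
grasp_force: 30.0
```

```bash
python3 - <<'E'
from h import *
o=ctrl.get_obs(); print(o["ee_pos"].round(2),o["orientation"].round(4),o["ft_force"].round(2),o["moment"].round(3))
s=viewer.get_image("side"); t=viewer.get_image("top")
f=lambda i:cv2.resize(i,(400,300),interpolation=cv2.INTER_CUBIC)
cv2.imwrite("pics/i2.png",np.hstack([f(s["pixels"][175:235,230:310,::-1]),f(t["pixels"][165:225,225:305,::-1])]))
E
```

```text
[ 544.73 -144.92   39.24] [2.2464e+00 2.1958e+00 1.0000e-04] [-0.69  0.09 -1.51] [-0.107  0.092 -0.029]
```

View pics/i2.png

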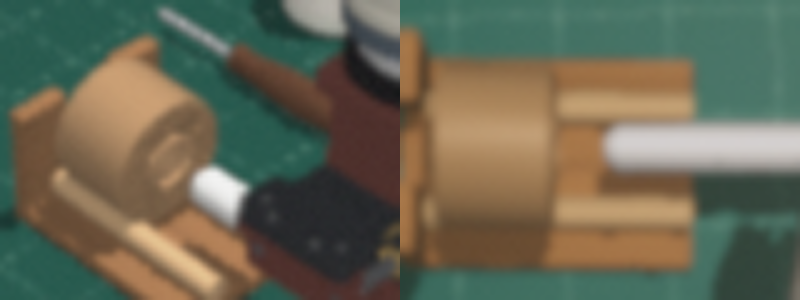

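```bash
cat > al.py <<'E'
from h import *
p=viewer.get_image("top"); im=p["pixels"].astype(float)
def edges(u,v0,v1,ch):
    c=ch[v0:v1,u-1:u+2].mean(1); g=np.gradient(cv2.GaussianBlur(c[:,None],(1,3),0)[:,0])
    def sub(i):
        i=np.clip(i,1,len(g)-2); a,b,d=g[i-1:i+2]; return i+.5*(a-d)/(a-2*b+d)
    return v0+sub(g.argmax()),v0+sub(g.argmin())
S=[];D=[]
for u in range(274,302,3):
    a,b=edges(u,180,208,im[:,:,2]); S.append(world(p,u,(a+b)/2,53)[:2])
for u in range(260,281,2):
    m=[world(p,u,sum(edges(u,*r,im[:,:,2]))/2,19)[:2] for r in((179,191),(202,215))]; D.append(np.mean(m,0))
for n,q in(("shaft",np.array(S)),("dowel",np.array(D))):
    k=np.polyfit(q[:,1]-45,q[:,0],1); print(n,"slope %.4f x@45 %.2f"%tuple(k), "x at mean y %.2f %.1f"%(q[:,0].mean(),q[:,1].mean()))
E
python3 al.py
```

```text
shaft slope 0.0273 x@45 549.19 x at mean y 546.63 -48.4
dowel slope 0.0004 x@45 548.60 x at mean y 548.58 -9.7
```

Emit:
{"op": "play_rows", "data": {
  "dp": [
    [0.1, 5, 0],
    [0.1, 5, 0],
    [0.1, 5, 0],
    [0.1, 5, 0],
    [0.1, 5, 0],
    [0, 0, 0]
  ],
  "yaw": [0, 0, 0, 0, 0, 0]
}}

```text
t: 8.32
ee_pos: [545.0, -118.8, 39.1]
orientation: [-2.246, -2.196, 0.0]
ft_force: [0.5, -0.1, -2.0]
width: 33.9
grasp_force: 30.0
```

Emit:
{"op": "play_rows", "data": {
  "dp": [
    [0.1, 3, 0],
    [0.1, 3, 0],
    [0.1, 3, 0],
    [0, 3, 0],
    [0, 0, 0],
    [0, 0, 0]
  ],
  "yaw": [0, 0, 0, 0, 0, 0]
}}

```text
t: 8.82
ee_pos: [545.4, -107.8, 39.2]
orientation: [-2.247, -2.196, 0.0]
ft_force: [-0.6, 0.2, -1.1]
width: 33.9
grasp_force: 30.0
```

Emit:
{"op": "play_rows", "data": {
  "dp": [
    [0.1, 4, 0],
    [0.1, 4, 0],
    [0.1, 4, 0],
    [0.1, 4, 0],
    [0.1, 4, 0],
    [0, 0, 0]
  ],
  "yaw": [0, 0, 0, 0, 0, 0]
}}

```text
t: 9.32
ee_pos: [545.8, -87.1, 39.1]
orientation: [-2.246, -2.196, 0.0]
ft_force: [0.4, 0.5, -1.7]
width: 34.0
grasp_force: 30.0
```

```bash
python3 al.py; python3 - <<'E'
from h import *
o=ctrl.get_obs(); print(o["ee_pos"].round(2),o["ft_force"].round(2),o["moment"].round(3))
for n in("top","side"):
    C=cloud(viewer.get_image(n)) ; q=C.reshape(-1,3); q=q[(abs(q[:,0]-549)<25)&(q[:,2]>80)&(q[:,2]<95)&(q[:,1]>-10)&(q[:,1]<90)]
    C0=np.load(n[0].replace("t","W").replace("s","V")+".npy").reshape(-1,3); r=C0[(abs(C0[:,0]-549)<25)&(C0[:,2]>80)&(C0[:,2]<95)&(C0[:,1]>-10)&(C0[:,1]<90)]
    print(n,len(q),np.percentile(q[:,1],[2,50,98]).round(1),q[:,0].mean().round(1),"before",len(r),np.percentile(r[:,1],[2,50,98]).round(1),r[:,0].mean().round(1))
E
```

```text
shaft slope -0.3727 x@45 516.22 x at mean y 551.11 -48.6
dowel slope -33.8781 x@45 -1303.81 x at mean y 155.85 1.9
[545.87 -87.47  39.19] [ 0.46 -0.78 -1.69] [-0.109  0.005 -0.02 ]
top 490 [23.3 47.  72.2] 549.3 before 493 [23.4 47.4 72.3] 549.3
side 216 [20.4 44.1 69.4] 544.7 before 213 [20.  43.3 69.4] 545.3
```

Emit:
{"op": "play_rows", "data": {
  "dp": [
    [0.1, 5, 0],
    [0.1, 6, 0],
    [0.1, 6, 0],
    [0.1, 6, 0],
    [0.1, 6, 0],
    [0.1, 4, 0],
    [0, 2, 0],
    [0, 0, 0]
  ],
  "yaw": [0, 0, 0, 0, 0, 0, 0, 0]
}}

```text
t: 10.13
ee_pos: [546.5, -52.3, 39.2]
orientation: [-2.246, -2.196, 0.0]
ft_force: [0.2, -0.2, -1.1]
width: 33.7
grasp_force: 30.0
```

Emit:
{"op": "play_rows", "data": {
  "dp": [
    [0, 1.5, 0],
    [0, 1.5, 0],
    [0, 1.5, 0],
    [0, 1.5, 0],
    [0, 0, 0],
    [0, 0, 0]
  ],
  "yaw": [0, 0, 0, 0, 0, 0]
}}

```text
t: 10.63
ee_pos: [546.5, -47.0, 39.2]
orientation: [2.247, 2.195, 0.0]
ft_force: [-0.4, -0.3, -1.8]
width: 33.7
grasp_force: 30.0
```

Emit:
{"op": "play_rows", "data": {
  "dp": [
    [0, 1, 0],
    [0, 1, 0],
    [0, 1, 0],
    [0, 1, 0],
    [0, 0, 0]
  ],
  "yaw": [0, 0, 0, 0, 0]
}}

```text
t: 11.05
ee_pos: [546.5, -42.8, 39.2]
orientation: [-2.247, -2.196, -0.0]
ft_force: [1.0, -0.2, -1.0]
width: 34.0
grasp_force: 30.0
```

Emit:
{"op": "play_rows", "data": {
  "dp": [
    [0, 1, 0],
    [0, 1, 0],
    [0, 1, 0],
    [0, 0, 0]
  ],
  "yaw": [0, 0, 0, 0]
}}

```text
t: 11.38
ee_pos: [546.5, -39.8, 39.2]
orientation: [-2.247, -2.196, -0.0]
ft_force: [-0.3, 1.4, -1.1]
width: 34.0
grasp_force: 30.0
```

Emit:
{"op": "play_rows", "data": {
  "dp": [
    [0, 1, 0],
    [0, 1, 0],
    [0, 1, 0],
    [0, 0, 0]
  ],
  "yaw": [0, 0, 0, 0]
}}

```text
t: 11.72
ee_pos: [546.4, -36.8, 39.2]
orientation: [-2.247, -2.196, 0.0]
ft_force: [0.2, -0.1, -2.2]
width: 33.7
grasp_force: 30.0
```

Emit:
{"op": "play_rows", "data": {
  "dp": [
    [0, 1, 0],
    [0, 1, 0],
    [0, 1, 0],
    [0, 0, 0]
  ],
  "yaw": [0, 0, 0, 0]
}}

```text
t: 12.05
ee_pos: [546.5, -33.8, 39.2]
orientation: [-2.247, -2.196, -0.0]
ft_force: [-0.1, -0.6, -1.4]
width: 33.7
grasp_force: 30.0
```

Emit:
{"op": "play_rows", "data": {
  "dp": [
    [0, 1, 0],
    [0, 1, 0],
    [0, 1, 0],
    [0, 0, 0]
  ],
  "yaw": [0, 0, 0, 0]
}}

```text
t: 12.38
ee_pos: [546.5, -30.8, 39.2]
orientation: [-2.247, -2.196, -0.0]
ft_force: [0.6, -0.6, -1.8]
width: 33.9
grasp_force: 30.0
```

```bash
cat > rm.py <<'E'
from h import *
o=ctrl.get_obs(); print(o["ee_pos"].round(2),o["ft_force"].round(2),o["moment"].round(3))
for n in("top","side"):
    p=viewer.get_image(n);save(p,"rm_"+n);q=cloud(p).reshape(-1,3); q=q[(abs(q[:,0]-549)<25)&(q[:,2]>80)&(q[:,2]<95)&(q[:,1]>-10)&(q[:,1]<95)]
    print(n,len(q),np.percentile(q[:,1],[2,50,98]).round(1))
E
python3 rm.py
```

```text
[546.48 -30.78  39.19] [ 0.56 -0.6  -1.79] [-0.163  0.035 -0.032]
top 2 [72.2 72.3 72.4]
side 6 [63.2 65.7 68.7]
```

Emit:
{"op": "play_rows", "data": {
  "dp": [
    [0, 0.5, 0],
    [0, 0.5, 0],
    [0, 0.5, 0],
    [0, 0, 0]
  ],
  "yaw": [0, 0, 0, 0]
}}

```text
t: 12.82
ee_pos: [546.5, -29.5, 39.2]
orientation: [2.247, 2.196, -0.0]
ft_force: [-0.9, -0.1, -2.2]
width: 34.1
grasp_force: 30.0
```

View pics/rm_side.png

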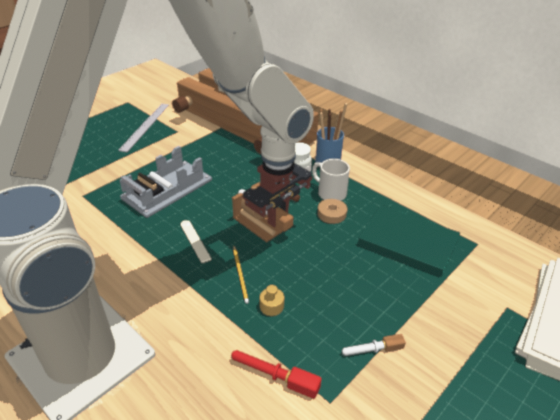

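Emit:
{"op": "play_rows", "data": {
  "dp": [
    [0, 0.6, 0],
    [0, 0.6, 0],
    [0, 0.6, 0],
    [0, 0, 0]
  ],
  "yaw": [0, 0, 0, 0]
}}

```text
t: 13.15
ee_pos: [546.6, -27.6, 39.2]
orientation: [2.247, 2.195, 0.0]
ft_force: [0.4, -1.6, -1.7]
width: 33.7
grasp_force: 30.0
```

Emit:
{"op": "play_rows", "data": {
  "dp": [
    [0, 0.5, 0],
    [0, 0.5, 0],
    [0, 0.5, 0],
    [0, 0, 0]
  ],
  "yaw": [0, 0, 0, 0]
}}

```text
t: 13.48
ee_pos: [546.5, -26.0, 39.2]
orientation: [-2.247, -2.196, -0.0]
ft_force: [-0.4, -1.1, -1.0]
width: 33.9
grasp_force: 30.0
```

Emit:
{"op": "play_rows", "data": {
  "dp": [
    [0, 0.5, 0],
    [0, 0.5, 0],
    [0, 0.5, 0],
    [0, 0, 0]
  ],
  "yaw": [0, 0, 0, 0]
}}

```text
t: 13.82
ee_pos: [546.4, -24.5, 39.2]
orientation: [-2.247, -2.196, 0.0]
ft_force: [0.2, -1.3, -1.0]
width: 33.8
grasp_force: 30.0
```

Emit:
{"op": "play_rows", "data": {
  "dp": [
    [0, 0.5, 0],
    [0, 0.5, 0],
    [0, 0.5, 0],
    [0, 0, 0]
  ],
  "yaw": [0, 0, 0, 0]
}}

```text
t: 14.15
ee_pos: [546.4, -23.1, 39.2]
orientation: [-2.247, -2.196, 0.0]
ft_force: [0.0, -1.2, -2.2]
width: 34.3
grasp_force: 30.0
```

Emit:
{"op": "play_rows", "data": {
  "dp": [
    [0, 0.5, 0],
    [0, 0.5, 0],
    [0, 0.5, 0],
    [0, 0, 0]
  ],
  "yaw": [0, 0, 0, 0]
}}

```text
t: 14.48
ee_pos: [546.5, -21.5, 39.2]
orientation: [-2.247, -2.196, -0.0]
ft_force: [0.3, -1.9, -1.3]
width: 34.0
grasp_force: 30.0
```

Emit:
{"op": "play_rows", "data": {
  "dp": [
    [0, 0.5, 0],
    [0, 0.5, 0],
    [0, 0.5, 0],
    [0, 0, 0]
  ],
  "yaw": [0, 0, 0, 0]
}}

```text
t: 14.82
ee_pos: [546.4, -20.7, 39.2]
orientation: [2.246, 2.196, -0.001]
ft_force: [0.4, -5.6, -1.8]
width: 34.2
grasp_force: 30.0
```

Emit:
{"op": "play_rows", "data": {
  "dp": [
    [0, 0.2, 0],
    [0, 0, 0],
    [0, 0, 0]
  ],
  "yaw": [0, 0, 0]
}}

```text
t: 15.07
ee_pos: [546.4, -20.6, 39.2]
orientation: [2.247, 2.195, -0.001]
ft_force: [0.2, -6.2, -1.4]
width: 33.8
grasp_force: 30.0
```

Emit:
{"op": "play_rows", "data": {
  "dp": [
    [0, 0.2, 0],
    [0, 0, 0],
    [0, 0, 0],
    [0, 0, 0],
    [0, 0, 0],
    [0, 0, 0]
  ],
  "yaw": [0, 0, 0, 0, 0, 0]
}}

```text
t: 15.57
ee_pos: [546.4, -20.6, 39.2]
orientation: [2.247, 2.195, -0.001]
ft_force: [0.7, -8.0, -1.5]
width: 33.6
grasp_force: 30.0
```

Emit:
{"op": "play_rows", "data": {
  "dp": [
    [0, -0.4, 0],
    [0, -0.4, 0],
    [0, -0.4, 0],
    [0, 0, 1],
    [0, 0, 1],
    [0, 0, 1],
    [0, 0, 1],
    [0, 0, 1]
  ],
  "yaw": [0, 0, 0, 0, 0, 0, 0, 0]
}}

```text
t: 16.23
ee_pos: [546.2, -20.8, 44.1]
orientation: [-2.246, -2.196, 0.001]
ft_force: [0.2, 0.3, -3.7]
width: 33.7
grasp_force: 30.0
```

Emit:
{"op": "play_rows", "data": {
  "dp": [
    [0, 0, 1],
    [0, 0, 2],
    [0, 0, 3],
    [0, 0, 4],
    [0, 0, 5],
    [0, 0, 5],
    [0, 0, 5],
    [0, 0, 5]
  ],
  "yaw": [0, 0, 0, 0, 0, 0, 0, 0]
}}

```text
t: 16.9
ee_pos: [546.6, -20.9, 74.9]
orientation: [2.247, 2.195, 0.0]
ft_force: [-0.4, 0.5, -2.5]
width: 33.6
grasp_force: 30.0
```

Emit:
{"op": "play_rows", "data": {
  "dp": [
    [0, 0, 5],
    [0, 0, 5],
    [0, 0, 5],
    [0, 0, 5],
    [0, 0, 4],
    [0, 0, 3],
    [0, 0, 2],
    [0, 0, 0]
  ],
  "yaw": [0, 0, 0, 0, 0, 0, 0, 0]
}}

```text
t: 17.57
ee_pos: [546.7, -21.0, 103.6]
orientation: [2.247, 2.195, 0.001]
ft_force: [0.5, -0.6, -3.4]
width: 34.0
grasp_force: 30.0
```

```bash
python3 - <<'E'
from h import *
o=ctrl.get_obs(); print(o["ee_pos"].round(2),o["ft_force"].round(2),o["moment"].round(3),o["width"])
s=viewer.get_image("side"); t=viewer.get_image("top"); np.save("W2.npy",cloud(t));np.save("V2.npy",cloud(s))
f=lambda i:cv2.resize(i,(400,400),interpolation=cv2.INTER_CUBIC)
cv2.imwrite("pics/l1.png",np.hstack([f(s["pixels"][125:245,200:320,::-1]),f(t["pixels"][130:250,180:300,::-1])]))
E
```

```text
[546.68 -20.95 103.6 ] [ 0.45 -0.61 -3.39] [-0.288  0.04   0.074] 33.98419024626255
```

View pics/l1.png

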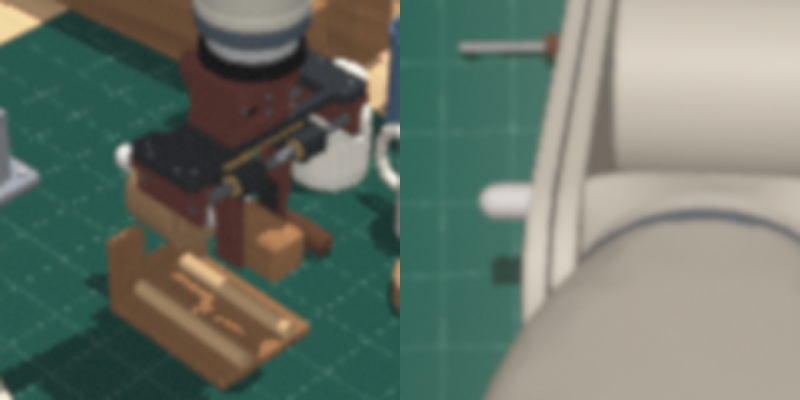

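The roll hangs on the spindle clear of the rest. In the left crop the roll is at (165,210) and the tip at (122,155).

Emit:
{"op": "play_rows", "data": {
  "dp": [
    [0, 0, 4],
    [0, 0, 8],
    [0, 0, 8],
    [0, 0, 8],
    [0, 0, 4],
    [-1, 5, 0],
    [-2, 10, 0],
    [-2, 15, 0]
  ],
  "yaw": [0, 0, 0, 0, 0, 0.3, 0.3, 0.3]
}}

```text
t: 18.33
ee_pos: [541.1, 9.3, 135.1]
orientation: [-2.231, -2.212, 0.0]
ft_force: [0.4, 0.6, -4.3]
width: 33.6
grasp_force: 30.0
```

Emit:
{"op": "play_rows", "data": {
  "dp": [
    [-3, 20, 0],
    [-3, 20, 0],
    [-3, 20, 0],
    [-3, 20, 0],
    [-3, 20, 0],
    [-3, 20, 0],
    [-3, 20, 0],
    [-3, 20, 0]
  ],
  "yaw": [0.3, 0.3, 0.3, 0.3, 0.3, 0.2, 0, 0]
}}

```text
t: 19.0
ee_pos: [516.3, 170.7, 134.7]
orientation: [-2.195, -2.246, 0.001]
ft_force: [0.0, -0.3, -4.0]
width: 34.0
grasp_force: 30.0
```

Emit:
{"op": "play_rows", "data": {
  "dp": [
    [-2, 20, 0],
    [-2, 20, 0],
    [-2, 15, 0],
    [-0.5, 10, 0],
    [0, 5, 0],
    [0, 0, 0],
    [0, 0, 0]
  ],
  "yaw": [0, 0, 0, 0, 0, 0, 0]
}}

```text
t: 19.58
ee_pos: [510.7, 238.9, 134.9]
orientation: [-2.196, -2.246, 0.001]
ft_force: [-0.3, -0.1, -4.0]
width: 33.6
grasp_force: 30.0
```

```bash
cat > dd.py <<'E'
from h import *
from hand import pts
o=ctrl.get_obs(); e=o["ee_pos"]; print(e.round(2),o["orientation"].round(3),o["ft_force"].round(2),o["moment"].round(3))
from scipy.optimize import least_squares
for n in("top","side"):
    p=viewer.get_image(n); save(p,"d_"+n); C=cloud(p); zc=e[2]+13.8
    a=pts(C,e[0]-35,e[0]+35,e[1]+84+28,e[1]+160,zc-25,zc+25)
    if len(a)>15:
        ym=e[1]+125; f=lambda q:np.hypot(a[:,0]-q[0],a[:,2]-q[1])-10.5
        b=a[a[:,1]<e[1]+138]
        a=b; r=least_squares(f,[e[0],zc],loss="soft_l1",f_scale=.5); print(n,"shaft front",len(a),"y %.1f"%a[:,1].mean(),"x,z",r.x.round(1),"expect z %.1f"%zc)
    b=pts(C,e[0]-20,e[0]+20,e[1]+20,e[1]+160,zc-25,zc+45)
    print("   ymax",np.percentile(b[:,1],[99,100]).round(1) if len(b) else None)
    r=pts(C,e[0]-50,e[0]+50,e[1]+30,e[1]+130,zc+14,zc+45); print("   roll pts",len(r), r.min(0).round(1) if len(r) else "", r.max(0).round(1) if len(r) else "")
    if len(r)>60:
        f=lambda q:np.hypot(r[:,0]-q[0],r[:,2]-q[1])-36
        k=least_squares(f,[e[0],zc-2.5],loss="soft_l1",f_scale=.5); print("   roll axis",k.x.round(1))
E
python3 dd.py
```

```text
[510.66 238.87 134.93] [-2.196e+00 -2.246e+00  1.000e-03] [-0.3  -0.15 -3.95] [-0.275  0.047 -0.01 ]
   ymax None
   roll pts 0  
   ymax [293.7 297. ]
   roll pts 8 [496.4 280.9 163. ] [505.9 297.  173.5]
```

```bash
python3 - <<'E'
from h import *
from hand import pts
from scipy.optimize import least_squares
for n in("W2","V2"):
    C=np.load(n+".npy"); a=pts(C,520,575,95,119,90,135); 
    print(n,len(a),a.mean(0).round(1) if len(a) else "",a.max(0).round(1) if len(a) else "")
    if len(a)>12:
        f=lambda q:np.hypot(a[:,0]-q[0],a[:,2]-q[1])-10.5
        r=least_squares(f,[549,117],loss="soft_l1",f_scale=.5); print(" axis x,z",r.x.round(1),"expected 549.7,117.4 if level")
    b=pts(C,520,575,80,140,90,135); print(" tip y max",np.percentile(b[:,1],[97,100]).round(1),"expect 124")
E
python3 - <<'E'
import cv2,numpy as np
s=cv2.imread("pics/d_side.png");t=cv2.imread("pics/d_top.png")
f=lambda i:cv2.resize(i,(400,400),interpolation=cv2.INTER_CUBIC)
cv2.imwrite("pics/d1.png",np.hstack([f(s[90:230,110:250]),f(t[150:290,60:200])]))
E
```

```text
W2 111 [549.1 107.  125.1] [559.3 118.5 131.1]
 axis x,z [550.2 116.7] expected 549.7,117.4 if level
 tip y max [122.8 124. ] expect 124
V2 26 [542.5 111.4 120.4] [550.8 117.7 127.3]
 axis x,z [550.2 116.1] expected 549.7,117.4 if level
 tip y max [118.3 120.7] expect 124
```

Emit:
{"op": "play_rows", "data": {
  "dp": [
    [-0.2, 0, -5],
    [0, 0, -10],
    [0, 0, -10],
    [0, 0, -10],
    [0, 0, -10],
    [0, 0, -10],
    [0, 0, -5],
    [0, 0, 0]
  ],
  "yaw": [0, 0, 0, 0, 0, 0, 0, 0]
}}

```text
t: 20.35
ee_pos: [509.8, 238.6, 73.4]
orientation: [-2.196, -2.245, 0.004]
ft_force: [0.2, -0.2, -4.0]
width: 34.0
grasp_force: 30.0
```

```bash
python3 dd.py; python3 - <<'E'
import cv2,numpy as np
s=cv2.imread("pics/d_side.png");t=cv2.imread("pics/d_top.png")
f=lambda i:cv2.resize(i,(400,400),interpolation=cv2.INTER_CUBIC)
cv2.imwrite("pics/d1.png",np.hstack([f(s[110:220,120:230]),f(t[150:290,60:200])]))
E
```

```text
[509.75 238.65  73.37] [-2.196 -2.245  0.004] [ 0.15 -0.18 -4.02] [-0.27   0.1   -0.019]
   ymax None
   roll pts 0  
side shaft front 29 y 364.8 x,z [474.6  73.3] expect z 87.2
   ymax [292.8 292.8]
   roll pts 4 [496.5 279.8 101.2] [501.7 290.5 111.4]
```

View pics/d1.png

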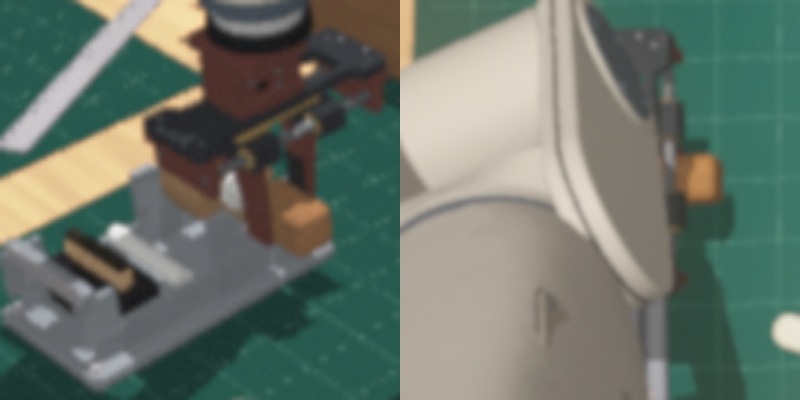

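The handle is outside the near cheek, the collar (230,190 in the crop) is inside it and the roll is between the cheeks. I'll lower slowly from here.

Emit:
{"op": "play_rows", "data": {
  "dp": [
    [0, 0, -2],
    [0, 0, -2],
    [0, 0, -2],
    [0, 0, -2],
    [0, 0, -2],
    [0, 0, -2],
    [0, 0, 0]
  ],
  "yaw": [0, 0, 0, 0, 0, 0, 0]
}}

```text
t: 21.03
ee_pos: [510.5, 239.0, 62.8]
orientation: [-2.196, -2.246, 0.001]
ft_force: [-0.2, -0.9, -3.3]
width: 33.3
grasp_force: 30.0
```

Emit:
{"op": "play_rows", "data": {
  "dp": [
    [0, 0, -1],
    [0, 0, -1],
    [0, 0, -1],
    [0, 0, -1],
    [0, 0, -1],
    [0, 0, 0]
  ],
  "yaw": [0, 0, 0, 0, 0, 0]
}}

```text
t: 21.53
ee_pos: [510.7, 239.0, 58.0]
orientation: [-2.197, -2.246, 0.0]
ft_force: [0.0, 0.2, -4.0]
width: 33.7
grasp_force: 30.0
```

Emit:
{"op": "play_rows", "data": {
  "dp": [
    [0, 0, -1],
    [0, 0, -1],
    [0, 0, -1],
    [0, 0, -1],
    [0, 0, -1],
    [0, 0, -1],
    [0, 0, 0]
  ],
  "yaw": [0, 0, 0, 0, 0, 0, 0]
}}

```text
t: 22.12
ee_pos: [510.6, 239.0, 51.9]
orientation: [-2.197, -2.246, 0.001]
ft_force: [-0.0, -0.7, -3.5]
width: 33.9
grasp_force: 30.0
```

Emit:
{"op": "play_rows", "data": {
  "dp": [
    [0, 0, -0.5],
    [0, 0, -0.5],
    [0, 0, -0.5],
    [0, 0, 0],
    [0, 0, 0]
  ],
  "yaw": [0, 0, 0, 0, 0]
}}

```text
t: 22.53
ee_pos: [510.8, 239.1, 50.7]
orientation: [-2.197, -2.246, -0.0]
ft_force: [-0.6, -0.7, -3.4]
width: 33.7
grasp_force: 30.0
```

Emit:
{"op": "play_rows", "data": {
  "dp": [
    [0, 0, -0.5],
    [0, 0, -0.5],
    [0, 0, -0.4],
    [0, 0, 0],
    [0, 0, 0]
  ],
  "yaw": [0, 0, 0, 0, 0]
}}

```text
t: 22.95
ee_pos: [510.7, 239.1, 49.2]
orientation: [-2.197, -2.246, 0.0]
ft_force: [-0.7, 0.0, -3.7]
width: 33.6
grasp_force: 30.0
```

Emit:
{"op": "play_rows", "data": {
  "dp": [
    [0, 0, -0.4],
    [0, 0, -0.4],
    [0, 0, -0.4],
    [0, 0, 0],
    [0, 0, 0]
  ],
  "yaw": [0, 0, 0, 0, 0]
}}

```text
t: 23.37
ee_pos: [510.9, 239.1, 48.3]
orientation: [2.197, 2.246, 0.0]
ft_force: [-1.4, -1.2, -0.6]
width: 34.1
grasp_force: 30.0
```

Emit:
{"op": "play_rows", "data": {
  "dp": [
    [0, 0, -0.3],
    [0, 0, 0],
    [0, 0, 0]
  ],
  "yaw": [0, 0, 0]
}}

```text
t: 23.62
ee_pos: [510.9, 239.1, 48.0]
orientation: [2.197, 2.246, 0.001]
ft_force: [-0.3, -2.3, 1.5]
width: 34.0
grasp_force: 30.0
```

Emit:
{"op": "play_rows", "data": {
  "dp": [
    [0, 0, 0],
    [0, 0, 0],
    [0, 0, 0],
    [0, 0, 0],
    [0, 0, 0],
    [0, 0, 0],
    [0, 0, 0]
  ],
  "yaw": [0, 0, 0, 0, 0, 0, 0],
  "gripper": 0
}}

```text
t: 24.2
ee_pos: [510.8, 239.1, 47.7]
orientation: [2.197, 2.246, 0.0]
ft_force: [0.7, 0.2, -0.6]
width: 77.1
grasp_force: 0.0
```

Emit:
{"op": "play_rows", "data": {
  "dp": [
    [0, 0, 5],
    [0, 0, 10],
    [0, 0, 20],
    [0, 0, 25],
    [0, 0, 30],
    [0, 0, 30],
    [0, 0, 30],
    [0, 0, 20]
  ],
  "yaw": [0, 0, 0, 0, 0, 0, 0, 0]
}}

```text
t: 24.87
ee_pos: [511.6, 239.5, 221.8]
orientation: [2.196, 2.245, 0.006]
ft_force: [-0.2, -0.0, -0.0]
width: 87.4
grasp_force: 0.0
```

Emit:
{"op": "play_rows", "data": {
  "dp": [
    [0, -30, 10],
    [0, -36, 0],
    [0, -36, 0],
    [0, -36, 0],
    [0, -36, 0],
    [0, -36, 0],
    [0, -36, 0],
    [0, -20, 0]
  ],
  "yaw": [0, 0, 0, 0, 0, 0, 0, 0]
}}

```text
t: 25.53
ee_pos: [510.5, -29.9, 228.9]
orientation: [2.197, 2.243, 0.001]
ft_force: [0.5, 0.3, 0.1]
width: 88.0
grasp_force: 0.0
```

```bash
python3 - <<'E'
from h import *
from hand import pts
from scipy.optimize import least_squares
o=ctrl.get_obs(); print(o["ee_pos"].round(1),o["width"],o["t"])
for n in("top","side"):
    p=viewer.get_image(n); save(p,"end_"+n); C=cloud(p)
    a=pts(C,490,530,374,392,50,85); print(n,"tip end",len(a),a.mean(0).round(1),a.max(0).round(1))
    h=pts(C,470,560,190,262,66,100); r=cv2.minAreaRect(h[:,:2].astype(np.float32)); print("  handle",np.round(r[0],1),np.round(r[1],1),round(r[2],1),"z",np.median(h[:,2]).round(1))
    r=pts(C,460,560,285,362,84,120); f=lambda q:np.hypot(r[:,0]-q[0],r[:,2]-q[1])-36
    k=least_squares(f,[509,60],loss="soft_l1",f_scale=.5); print("  roll x,z",k.x.round(1),"y",np.percentile(r[:,1],[2,98]).round(1))
    for q in("spindle_mid","spindle_tip","cradle","roll"): print("  ",q,[(np.round(d["location"],1).tolist(),round(d["conf"],2),world(p,*d["location"],62).round(0).tolist()) for d in models.landmark_of(p,q)][:2])
s=cv2.imread("pics/end_side.png");t=cv2.imread("pics/end_top.png")
f=lambda i:cv2.resize(i,(400,400),interpolation=cv2.INTER_CUBIC)
cv2.imwrite("pics/e1.png",np.hstack([f(s[110:220,120:230]),f(t[160:280,70:190])]))
E
```

```text
[510.5 -29.9 228.9] 88.00048481292102 25.5333
top tip end 32 [508.1 377.3  69.6] [529.3 382.8  76.5]
  handle [511.3 230.4] [34.6 63.3] 0.7 z 78.4
  roll x,z [509.6  59.3] y [291. 340.]
   spindle_mid [([116.0, 215.2], 0.83, [510.0, 324.0, 62.0]), ([397.8, 339.6], 0.7, [231.0, -269.0, 62.0])]
   spindle_tip [([374.1, 344.6], 0.94, [222.0, -219.0, 62.0]), ([90.3, 217.4], 0.71, [506.0, 380.0, 62.0])]
   cradle [([117.1, 217.7], 0.74, [504.0, 322.0, 62.0])]
   roll [([122.5, 212.6], 0.57, [515.0, 310.0, 62.0])]
side tip end 5 [508.8 377.9  67.3] [522.3 379.2  69.2]
  handle [508.9 227.1] [35.7 65.7] 2.8 z 76.7
  roll x,z [507.8  58.2] y [288.  338.7]
   spindle_mid [([178.9, 163.8], 0.97, [508.0, 320.0, 62.0]), ([364.3, 349.2], 0.88, [372.0, -426.0, 62.0])]
   spindle_tip [([344.7, 352.2], 0.83, [341.0, -403.0, 62.0]), ([164.9, 155.0], 0.65, [507.0, 385.0, 62.0])]
   cradle [([178.4, 161.0], 0.97, [516.0, 332.0, 62.0])]
   roll [([175.5, 165.0], 0.77, [498.0, 322.0, 62.0])]
```

Every measurement agrees: spindle_mid is within about 1 mm of the cradle, the shaft is level, and the roll is about 8 mm off the middle. I'll hand the job in.

```bash
python3 -c "
from h import *
print(ticket.close_job())"
```

```text
the job is handed in; nothing more can be done
None
```

The job is done and handed in, though no verdict came back: the roll hangs on the spindle in the dispenser, the collar was bedded at about 6–8 N, and the camera puts `spindle_mid` within about 1 mm of the cradle along the axis and the roll about 8 mm off the middle, with everything released at 25.5 s.

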